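# Swing the fume hood over the circuit board

## Robot

A 6-joint arm with a two-finger parallel gripper is mounted at the origin on the work surface. World frame = base frame: x ahead of the robot, y to its left, z up, the work surface at z = 0. Lengths are in m, angles in rad, forces in N, time in s.
With the tool pointing down it reaches from about 0.25 to 0.725 m from the base axis. Payload 4 kg.
Tool frame: the origin (TCP) lies at the very end of the fingers, on their centre line; the grasp point (between the pads) lies 19 mm behind it; z points along the fingers, x is the direction in which the jaws open and shut, and the axes are right-handed (so a half turn about z gives the same grasp; the last joint's range is limited). The gripper opens to 85 mm and grips with 20 to 120 N. Pads are 22 mm wide; open, the fingers measure 114 mm over their backs; the gripper's body (76 mm by 85 mm) begins 54 mm behind the grasp point. The pads swing forward as they close: fully open they stand 13 mm farther back than shut.
Start: joints at [-1.323, 0.241, 0.005, 1.335, 0, 1.571], TCP at [0.123, -0.485, 0.231] pointing down, gripper open.
Joint ranges: [-2.72, 2.72], [-1.05, 1.87], [-1.09, 1.28], [-1.99, 2.15], [-1.42, 1.44], [-3.14, 3.14]. Speed limits (rad/s): [2.79, 2.79, 3.14, 3.14, 3.14, 3.14].

## Interface

Orientations are given as a unit quaternion [x, y, z, w].
In Python, from workcell import sensors, vision, order gives the robot as it stands.
- The arm moves only by the tool step_arm, never from a script. Its argument "series" is a list of rows, each a list of 4 numbers: the shift along the tool's x, y, z in m, then the turn about the tool's z in rad. In form: [[x, y, z, roll], ...]. A call has exactly 8 rows; each row shifts and turns the commanded pose from where the row before left it, along the tool's axes as they then stand; what a row does not reach is not made up. A row lasts 1/10 s, in which the tool goes at most 50 mm and 8.59 degrees, less where a joint would pass 70% of its speed; a pose out of reach is approached as far as the arm can. A call with a gripper value outside its range is refused whole. "fingers" is the finger opening in m, from 0 to 0.0854, set as the call begins (left out, the last holds). The fingers move at their own pace and stop on an object; the grip force is fixed at half the most. Time passes only in rows, so rows that do not move let the fingers close, or fill a call up. It gives the time, the measured TCP pose, the force and the opening at its end, in the units of the state.
- sensors.get_obs(): the state, without advancing time (a new reading comes with each control period).
- vision.camera(name): name is "scene" or "top"; returns (picture, depth): 480x640x3 uint8, red, green, blue; 480x640 float32, m along the optical axis (not along the pixel's ray), 0 where there is no reading.
- vision.camera_info(name): a dict with "mtx" (3x3 intrinsics, pixels), "k1" (the pictures are not rectified: a ray, as slopes to the right and down, at radius r is drawn at 1 + k1 r^2 times it, then the intrinsics apply), "T" (4x4, takes a point from camera to world coordinates). Camera axes: x right, y up, looking along -z (the intrinsics and any distortion apply to the point x, -y, -z); pixel columns grow to the right and rows downward; lengths in m; the calibration is good to about 2 mm. A picture is of the moment at which its call begins. camera_info takes no time and is no camera call.
- order.job_done(): hands the job in, once; it reports no verdict.
The state is a dict: "clock": time; "joint_pos": joint angles; "joint_vel": joint speeds; "tau": joint torques, N m; "eef_pos": TCP position; "tool_rot": TCP orientation; "ft_force": force on the tool from outside, world axes, zero at the start; "ft_torque": the same for the moment, N m; "grip_width": finger opening in m.
Only numpy, scipy, OpenCV 4.12 (cv2) and the standard library are available. Lean on these libraries where they do the work, as an engineer would, in place of code of your own. Each camera call takes 0.05 s, during which the arm holds its last target. There are 200 camera calls.

## Task

Swing the free-running fume-extraction hood across the bench until it is centred over the circuit board in the board holder, and leave it standing still there by itself, finishing only once it has stood so, untouched, for a good three seconds. It drifts on once moving: push and brake it gently, only against the side of its round skirt (the thin cone and boom tube above dent, so keep off them), never let it run into its end stops, and leave the other things on the bench as they lie.

Things in the scene. Friction and masses are not known exactly. Their poses are not given: they have to be found in the camera images.
- hood: the hood at the boom's end; origin on its upright axis at mid-height of the skirt (z 0.145), 310 mm from the swivel axis; its +x points to that axis. Stiff white round skirt, 220 mm across, z 0.115 (mesh mouth) to 0.175, no handle, too wide to grip: push it at its side. Ball bearings: 0.0015 N m dry friction, 0.012 N m s/rad drag; hood and duct 6 kg, inertia about the swivel 0.50 kg m2, all +-35 %
- duct: thin white sheet-metal duct that turns with the hood, not to be touched (it dents): a cone from 208 mm across at z 0.173 to 106 mm at z 0.215 on the skirt, an elbow and the level boom tube, 100 mm across, to the swivel; origin on the hood's axis at the tube's axis height, z 0.26; tube top z 0.31; +x to the swivel. The swivel has end stops 0.9 rad either side of straight out from the foot
- board (a point): centre of the upper face of the green circuit board (100 x 78 mm), 45 mm above the bench, clamped in a low fixed holder with a dark steel foot 150 x 110 mm; the holder stands to the right of the hood at the start, on the arc of the hood: 310 mm from the swivel axis
- foot (a point): front edge, on the bench, of the fume arm's fixed round foot (170 mm across); the upright swivel axis stands 85 mm behind it along this point's +x, which points away from the robot: straight out means the boom along its -x. A white riser tube 100 mm in diameter stands on the foot up to z 0.17 and carries the swivel
- multimeter: yellow multimeter, 150 x 80 x 38 mm, lying loose; a bystander; origin at the centre of its underside
- iron_stand: soldering-iron stand, foot 100 x 70 mm, about 80 mm high, standing loose; a bystander; origin at the centre of its underside
- solder_reel: aluminium reel of solder, 64 mm across and 45 mm high, standing loose; a bystander; origin at the centre of its underside
- printed_housing: grey 3D-printed housing, 120 x 50 x 28 mm, lying loose; a bystander; origin at the centre of its underside

How it is judged:
By the outcome, as a careful person would: the job done as asked, in the order asked, and still so for the second after the job is handed in, with the robot touching nothing.
It also fails if it takes over 48 s, if anything falls off the work surface, if the arm or the gripper's body presses on something with over 40 N, if the wrist force passes 120 N, or if a joint passes its speed limit or range.

## Working session

There is one attempt and no reset: what is moved stays moved. The work goes in short steps, Python scripts to look and compute and a tool call to move; the robot and the scene stay as the last step left them, time stands still between calls to the robot, and variables do not carry over. Pictures are saved under pics/ and viewed, about 8 in all and at most 12, crops included, and the job is handed in when it is done.

Besides the shell and the picture viewer there is one more tool, called in YAML: its name, and indented under it one key for each argument. step_arm: Moves the arm, as the interface text tells. Its arguments: {"type":"object","properties":{"series":{"type":"array","items":{"type":"array","items":{"type":"number"}}},"fingers":{"type":"number"}},"required":["series"]}

```bash
mkdir -p pics; cat > h.py <<'E'
import numpy as np, cv2
from workcell import sensors, vision, order
def snap(n):
    im,d=vision.camera(n); return im,d
def world(n,d):
    c=vision.camera_info(n); K=c["mtx"]; v,u=np.mgrid[:480,:640].astype(float)
    xd=(u-K[0][2])/K[0][0]; yd=(v-K[1][2])/K[1][1]; x,y=xd.copy(),yd.copy()
    for _ in range(8):
        s=1+c["k1"]*(x*x+y*y); x=xd/s;y=yd/s
    P=np.stack([x*d,-y*d,-d,np.ones_like(d)],-1)@np.array(c["T"]).T
    return P[...,:3]
E
python3 - <<'E'
from h import *
for n in("top","scene"):
    im,d=snap(n); np.savez(n+"0.npz",im=im,d=d); cv2.imwrite(f"pics/{n}0.png",im[...,::-1]); c=vision.camera_info(n); print(n,np.round(c["T"],3).tolist())
o=sensors.get_obs(); print({k:np.round(v,3).tolist() for k,v in o.items()})
E
```

```text
top [[-0.008, 0.996, -0.084, 0.498], [-1.0, -0.008, 0.002, -0.051], [0.001, 0.084, 0.996, 0.984], [0.0, 0.0, 0.0, 1.0]]
scene [[-0.489, -0.83, 0.269, 0.806], [0.872, -0.466, 0.146, 0.05], [0.004, 0.306, 0.952, 1.027], [0.0, 0.0, 0.0, 1.0]]
{'clock': 0.1, 'joint_pos': [-1.323, 0.241, 0.004, 1.335, -0.0, 1.571], 'joint_vel': [-0.001, -0.002, 0.003, -0.001, 0.0, 0.0], 'tau': [0.0, -37.314, 25.301, 0.011, -0.0, -0.0], 'eef_pos': [0.123, -0.484, 0.231], 'tool_rot': [0.789, -0.614, -0.001, -0.001], 'ft_force': [0.656, 0.421, -0.652], 'ft_torque': [0.018, -0.053, -0.059], 'grip_width': 0.085}
```

View pics/top0.png

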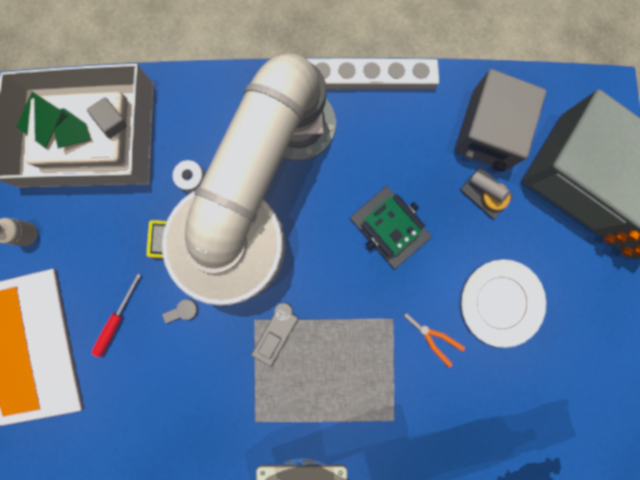

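View pics/scene0.png

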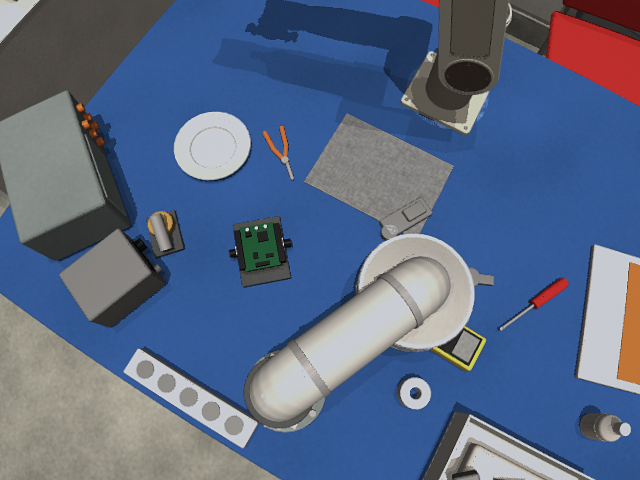

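The top view shows the hood at about px (223,247), the swivel near (295,90) and the board near (393,228). The reel is at (187,174), the multimeter mostly under the hood at (156,240), and the iron stand at (488,193). Next I measure these.

```bash
cat >> h.py <<'E'
from scipy.optimize import least_squares
def circ(p,r=None):
    p=np.asarray(p); f=(lambda q:np.hypot(*(p-q[:2]).T)-(q[2] if r is None else r))
    s=least_squares(f,[*p.mean(0),r or .1],loss="soft_l1",f_scale=.002); return s.x,np.std(s.fun)
def skirt(P,im):
    # skirt side points + top rim: white, z .12-.172, use horizontal outer radius
    m=(P[...,2]>.125)&(P[...,2]<.170)&(im.min(-1)>110)
    return m
E
python3 - <<'E'
from h import *
W={}
for n in("top","scene"):
    z=np.load(n+"0.npz"); im,d=z["im"],z["d"]; P=world(n,d); ok=d>0; W[n]=P
    i=im.astype(int); g=ok&(i[...,1]>i[...,0]*1.4)&(i[...,1]>i[...,2]*1.25)&(abs(P[...,2]-.045)<.012)&(P[...,1]<0)
    if g.sum():
        print(n,"board",g.sum(),np.median(P[g],0),cv2.minAreaRect(P[g][:,:2].astype(np.float32)))
    # skirt/cone region
    m=ok&(abs(P[...,2]-.174)<.004); box=(P[...,1]>-.05)&(P[...,1]<.3)&(P[...,0]>.25)&(P[...,0]<.8)
    for lo,hi in((.12,.17),(.170,.178),(.19,.195),(.205,.212)):
        mm=ok&box&(P[...,2]>lo)&(P[...,2]<hi); print(n,lo,mm.sum(), circ(P[mm][:,:2]) if mm.sum()>20 else 0)
    t=ok&box&(P[...,2]>.300); pp=P[t][:,:2]
    r=cv2.minAreaRect(pp.astype(np.float32)); print("tube top",t.sum(),r, P[t][:,2].max())
    f=ok&(P[...,2]>.005)&(P[...,2]<.06)&(P[...,0]>.6)&(abs(P[...,1])<.12); print("foot",f.sum(),circ(P[f][:,:2],.085) if f.sum()>20 else 0, np.median(P[f][:,2]))
T=W["top"]; print("px",{k:np.round(T[v,u],3).tolist() for k,(u,v) in dict(reel=(178,174),meter=(156,240),iron=(488,193),housing=(278,335),key=(182,310),mat=(330,370),houseend=(285,308)).items()})
E
```

```text
top board 1298 [ 0.60831493 -0.19633781  0.0453074 ] ((0.6065356731414795, -0.19798123836517334), (0.09958721697330475, 0.0756128802895546), 41.021881103515625)
top 0.12 286 (array([0.77974043, 0.57966691, 0.60028642]), np.float64(0.028973856952499533))
top 0.17 1860 (array([0.56090376, 0.13329485, 0.10424592]), np.float64(0.020624744901951465))
top 0.19 707 (array([0.56229438, 0.13311609, 0.08119575]), np.float64(0.055169769293205634))
top 0.205 592 (array([0.56147173, 0.13406867, 0.06155575]), np.float64(0.009517158391660788))
tube top 5928 ((0.6905965805053711, 0.07354910671710968), (0.07232645153999329, 0.268891841173172), 64.90475463867188) 0.31547160123274876
foot 2369 (array([ 0.87755601, -0.01779022,  0.085     ]), np.float64(0.03142214116139688)) 0.025454002524733177
scene board 1237 [ 0.61061313 -0.19531347  0.04517037] ((0.6779131889343262, -0.27996188402175903), (0.1014527976512909, 0.2945258915424347), 40.36362838745117)
scene 0.12 149 (array([0.5617333 , 0.13448295, 0.10996464]), np.float64(0.000662463965767749))
scene 0.17 1687 (array([0.56233746, 0.13403287, 0.10383438]), np.float64(0.0037610098734317332))
scene 0.19 563 (array([0.56257123, 0.1343249 , 0.08005018]), np.float64(0.009260166451079428))
scene 0.205 363 (array([0.56004346, 0.13481019, 0.06116129]), np.float64(0.002388546410840697))
tube top 5913 ((0.6898880004882812, 0.07521282136440277), (0.07397967576980591, 0.26553505659103394), 64.96041870117188) 0.31630642974417966
foot 2250 (array([ 0.87865308, -0.02752089,  0.085     ]), np.float64(0.03258503475683597)) 0.03426766029854533
px {'reel': [0.719, 0.257, 0.047], 'meter': [0.579, 0.303, 0.042], 'iron': [0.676, -0.409, 0.034], 'housing': [0.377, 0.045, 0.02], 'key': [0.43, 0.253, 0.016], 'mat': [0.3, -0.064, 0.005], 'houseend': [0.434, 0.031, 0.018]}
```

```bash
cat >> h.py <<'E'
def plan(pts,a0,turn,step=.042):
    """world way-points -> tool rows; a0 = world angle of tool x, turn = total roll"""
    pts=np.array(pts,float); out=[]; L=np.linalg.norm(np.diff(pts,axis=0),axis=1); s=np.r_[0,L.cumsum()]
    n=int(np.ceil(s[-1]/step/8)*8); q=np.array([np.interp(np.linspace(0,s[-1],n+1),s,pts[:,i]) for i in range(3)]).T
    k=0;a=a0
    for d in np.diff(q,axis=0):
        r=np.sign(turn)*min(.14,abs(turn)-abs(k)) ; k+=r
        ex=np.array([np.cos(a),np.sin(a)]); ey=np.array([np.sin(a),-np.cos(a)])
        out.append([round(float(d[:2]@ex),3),round(float(d[:2]@ey),3),round(float(-d[2]),3),round(float(r),3)]); a-=r
    return out
E
python3 - <<'E'
from h import *
o=sensors.get_obs();x,y,z,w=o["tool_rot"];a=np.arctan2(2*x*y,x*x-y*y);print(a)
R=plan([o["eef_pos"],(.33,-.25,.231),(.36,0,.231),(.36,.2,.231),(.43,.30,.2),(.55,.28,.15)],a,a)
for i in range(0,len(R),8):print(R[i:i+8])
E
```

```text
-1.322956384780741
[[-0.018, -0.026, -0.0, -0.14], [-0.014, -0.029, -0.0, -0.14], [-0.01, -0.03, -0.0, -0.14], [-0.006, -0.031, -0.0, -0.14], [-0.001, -0.032, -0.0, -0.14], [0.003, -0.032, -0.0, -0.14], [0.008, -0.031, -0.0, -0.14], [0.012, -0.03, -0.0, -0.14]]
[[0.016, -0.028, -0.0, -0.14], [0.016, -0.027, -0.0, -0.063], [0.004, -0.032, -0.0, -0.0], [0.004, -0.032, -0.0, -0.0], [0.004, -0.032, -0.0, -0.0], [0.004, -0.032, -0.0, -0.0], [0.004, -0.032, -0.0, -0.0], [0.004, -0.032, -0.0, -0.0]]
[[0.004, -0.032, -0.0, -0.0], [0.003, -0.032, -0.0, -0.0], [0.0, -0.032, -0.0, -0.0], [0.0, -0.032, -0.0, -0.0], [0.0, -0.032, -0.0, -0.0], [0.0, -0.032, -0.0, -0.0], [0.0, -0.032, -0.0, -0.0], [0.001, -0.032, 0.0, -0.0]]
[[0.018, -0.025, 0.008, -0.0], [0.018, -0.025, 0.008, -0.0], [0.018, -0.025, 0.008, -0.0], [0.019, -0.022, 0.008, -0.0], [0.029, 0.005, 0.012, -0.0], [0.029, 0.005, 0.012, -0.0], [0.029, 0.005, 0.012, -0.0], [0.029, 0.005, 0.012, -0.0]]
```

step_arm:
  series:
    - [-0.018,-0.026,0,-0.14]
    - [-0.014,-0.029,0,-0.14]
    - [-0.01,-0.03,0,-0.14]
    - [-0.006,-0.031,0,-0.14]
    - [-0.001,-0.032,0,-0.14]
    - [0.003,-0.032,0,-0.14]
    - [0.008,-0.031,0,-0.14]
    - [0.012,-0.03,0,-0.14]
  fingers: 0

```text
clock: 0.9
eef_pos: [0.2923, -0.2921, 0.231]
tool_rot: [0.995, -0.099, -0.0, -0.0]
ft_force: [0.6, -0.5, 0.4]
grip_width: 0.0002
```

step_arm:
  series:
    - [0.016,-0.028,0,-0.14]
    - [0.016,-0.027,0,-0.063]
    - [0.004,-0.032,0,0]
    - [0.004,-0.032,0,0]
    - [0.004,-0.032,0,0]
    - [0.004,-0.032,0,0]
    - [0.004,-0.032,0,0]
    - [0.004,-0.032,0,0]

```text
clock: 1.7
eef_pos: [0.3545, -0.0499, 0.2311]
tool_rot: [1.0, -0.0, -0.0, -0.0]
ft_force: [0.3, 0.2, 0.2]
grip_width: -0.0002
```

Tracking is good, and tool x now lies along world +x.

step_arm:
  series:
    - [0.004,-0.032,0,0]
    - [0.003,-0.032,0,0]
    - [0,-0.032,0,0]
    - [0,-0.032,0,0]
    - [0,-0.032,0,0]
    - [0,-0.032,0,0]
    - [0,-0.032,0,0]
    - [0.001,-0.032,0,0]

```text
clock: 2.5
eef_pos: [0.3623, 0.206, 0.231]
tool_rot: [1.0, 0.0, -0.0, 0.0]
ft_force: [0.2, 0.2, -0.0]
grip_width: 0.0001
```

step_arm:
  series:
    - [0.018,-0.025,0.008,0]
    - [0.018,-0.025,0.008,0]
    - [0.018,-0.025,0.008,0]
    - [0.019,-0.022,0.008,0]
    - [0.029,0.005,0.012,0]
    - [0.029,0.005,0.012,0]
    - [0.029,0.005,0.012,0]
    - [0.029,0.005,0.013,0]

```text
clock: 3.3
eef_pos: [0.5526, 0.2816, 0.1491]
tool_rot: [1.0, 0.0, -0.001, 0.0]
ft_force: [-0.7, 0.9, 0.9]
grip_width: -0.0002
```

```bash
python3 - <<'E'
from h import *
im,d=snap("scene"); np.savez("s1.npz",im=im,d=d); cv2.imwrite("pics/s1.png",im[...,::-1])
P=world("scene",d);box=(P[...,1]>-.35)&(P[...,1]<.4)&(P[...,0]>.35)&(P[...,0]<.8)&(d>0)
for lo,hi in((.12,.168),(.172,.178)):
    m=box&(P[...,2]>lo)&(P[...,2]<hi)&(im.min(-1)>90); print(m.sum(),circ(P[m][:,:2]))
print(sensors.get_obs()["eef_pos"])
E
```

```text
50 (array([0.56390779, 0.13320492, 0.10835676]), np.float64(0.0006172035426132454))
1550 (array([0.56210098, 0.13424633, 0.10332908]), np.float64(0.0035534287882222275))
[0.55597737 0.27981743 0.14592775]
```

View pics/s1.png

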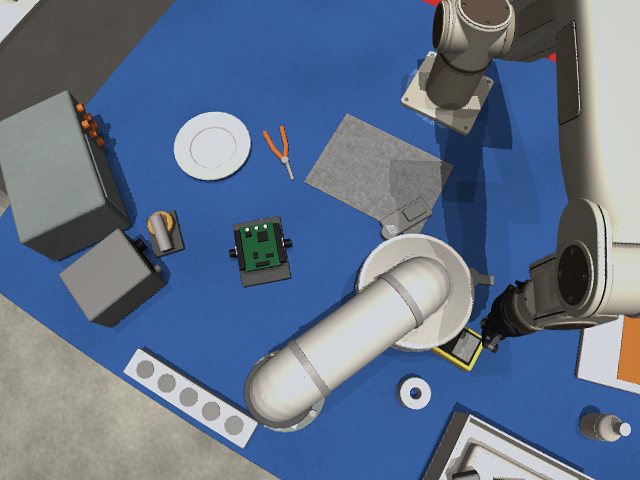

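Both cameras put the hood at (0.562, 0.134), and the tool sits just off its left side (px 490,330). The arm is clear of the duct. I'll touch gently and ramp up to about 0.06 m/s.

step_arm:
  series:
    - [0,0.007,0,0]
    - [0,0.006,0,0]
    - [0,0.004,-0.001,0]
    - [0,0.003,-0.001,0]
    - [-0.001,0.002,0,0]
    - [-0.001,0.002,0,0]
    - [-0.001,0.003,0,0]
    - [-0.0015,0.0035,0,0]

```text
clock: 4.15
eef_pos: [0.5467, 0.2524, 0.1526]
tool_rot: [1.0, 0.001, -0.0, -0.001]
ft_force: [-3.3, 3.3, 1.3]
grip_width: 0.0
```

step_arm:
  series:
    - [-0.0015,0.004,0,0]
    - [-0.002,0.0045,0,0]
    - [-0.002,0.005,0,0]
    - [-0.002,0.0055,0,0]
    - [-0.002,0.0055,0,0]
    - [-0.002,0.0055,0,0]
    - [-0.002,0.0055,0,0]
    - [-0.002,0.0055,0,0]

```text
clock: 4.95
eef_pos: [0.5318, 0.2097, 0.1524]
tool_rot: [1.0, -0.0, 0.0, 0.0]
ft_force: [0.4, 0.3, 0.2]
grip_width: -0.0001
```

```bash
cat >> h.py <<'E'
S=np.array([.8437,.004]); B=np.array([.6075,-.197])
def ang(p): v=np.asarray(p)-S; return np.arctan2(-v[1],-v[0])   # + = to the right
def hood(n="scene",save=None):
    t=sensors.get_obs()["clock"]; im,d=snap(n); P=world(n,d)
    if save: cv2.imwrite(f"pics/{save}.png",im[...,::-1])
    box=(P[...,1]>-.35)&(P[...,1]<.4)&(P[...,0]>.35)&(P[...,0]<.8)&(d>0)&(im.min(-1)>70)
    # bright rim zone; known arc: fit only the angle with known radii of the skirt-top/cone
    m=box&(P[...,2]>.172)&(P[...,2]<.178); p=P[m][:,:2]
    t0=np.median(P[box&(P[...,2]>.29)][:,:2],0); a0=ang(t0)
    f=lambda a:np.clip(np.hypot(*(p-(S-.31*np.array([np.cos(a[0]),np.sin(a[0])]))).T)-.1035,-.02,.02)
    s=least_squares(f,[a0],loss="soft_l1",f_scale=.002); return t,float(s.x[0]),m.sum(),float(np.median(abs(s.fun)))
E
python3 - <<'E'
from h import *
print("board",ang(B)); print(hood(save="s2")); print(hood()); o=sensors.get_obs(); print(o["clock"],o["eef_pos"],o["ft_force"])
E
```

```text
board 0.7050591053318199
(4.95, -0.26417436911135156, np.int64(1537), 0.0028650695387833908)
(5.0, -0.2539900667700368, np.int64(1526), 0.0029162162762320643)
5.05 [0.5315845  0.20946871 0.15237401] [0.19033368 0.76474137 0.07422258]
```

```bash
python3 - <<'E'
from h import *
R=plan([(.5316,.2095,.152),(.50,.235,.155),(.43,.225,.175),(.36,.12,.19),(.35,0,.19),(.36,-.15,.19),(.43,-.30,.17),(.56,-.37,.152)],0,0,step=.034)
for i in range(0,len(R),8):print(R[i:i+8])
E
```

```text
[[-0.02, -0.016, -0.002, 0.0], [-0.022, -0.008, -0.004, 0.0], [-0.025, 0.004, -0.007, 0.0], [-0.025, 0.004, -0.007, 0.0], [-0.019, 0.014, -0.005, 0.0], [-0.014, 0.021, -0.003, 0.0], [-0.014, 0.021, -0.003, 0.0], [-0.014, 0.021, -0.003, 0.0]]
[[-0.014, 0.021, -0.003, 0.0], [-0.006, 0.024, -0.001, 0.0], [-0.002, 0.026, -0.0, 0.0], [-0.002, 0.026, -0.0, 0.0], [-0.002, 0.026, -0.0, 0.0], [-0.002, 0.026, -0.0, 0.0], [0.002, 0.026, -0.0, 0.0], [0.002, 0.026, -0.0, 0.0]]
[[0.002, 0.026, -0.0, 0.0], [0.002, 0.026, -0.0, 0.0], [0.002, 0.026, -0.0, 0.0], [0.004, 0.025, 0.001, 0.0], [0.011, 0.023, 0.003, 0.0], [0.011, 0.023, 0.003, 0.0], [0.011, 0.023, 0.003, 0.0], [0.011, 0.023, 0.003, 0.0]]
[[0.011, 0.023, 0.003, 0.0], [0.011, 0.023, 0.003, 0.0], [0.02, 0.015, 0.003, 0.0], [0.023, 0.012, 0.003, 0.0], [0.023, 0.012, 0.003, 0.0], [0.023, 0.012, 0.003, 0.0], [0.023, 0.012, 0.003, 0.0], [0.023, 0.012, 0.003, 0.0]]
```

step_arm:
  series:
    - [-0.02,-0.016,-0.002,0]
    - [-0.022,-0.008,-0.004,0]
    - [-0.025,0.004,-0.007,0]
    - [-0.025,0.004,-0.007,0]
    - [-0.019,0.014,-0.005,0]
    - [-0.014,0.021,-0.003,0]
    - [-0.014,0.021,-0.003,0]
    - [-0.014,0.021,-0.003,0]

```text
clock: 5.85
eef_pos: [0.3783, 0.1489, 0.1866]
tool_rot: [1.0, 0.0, 0.0, -0.0]
ft_force: [0.7, -0.4, 0.9]
grip_width: 0.0002
```

step_arm:
  series:
    - [-0.014,0.021,-0.003,0]
    - [-0.006,0.024,-0.001,0]
    - [-0.002,0.026,0,0]
    - [-0.002,0.026,0,0]
    - [-0.002,0.026,0,0]
    - [-0.002,0.026,0,0]
    - [0.002,0.026,0,0]
    - [0.002,0.026,0,0]

```text
clock: 6.65
eef_pos: [0.355, -0.0526, 0.1907]
tool_rot: [1.0, 0.0, 0.001, 0.0]
ft_force: [0.7, -0.8, 1.1]
grip_width: -0.0001
```

step_arm:
  series:
    - [0.002,0.026,0,0]
    - [0.002,0.026,0,0]
    - [0.002,0.026,0,0]
    - [0.004,0.025,0.001,0]
    - [0.011,0.023,0.003,0]
    - [0.011,0.023,0.003,0]
    - [0.011,0.023,0.003,0]
    - [0.011,0.023,0.003,0]

```text
clock: 7.45
eef_pos: [0.4094, -0.2477, 0.1773]
tool_rot: [1.0, -0.0, 0.0, 0.0]
ft_force: [0.3, 0.2, -0.3]
grip_width: 0.0003
```

step_arm:
  series:
    - [0.011,0.023,0.003,0]
    - [0.011,0.023,0.003,0]
    - [0.02,0.015,0.003,0]
    - [0.023,0.012,0.003,0]
    - [0.023,0.012,0.003,0]
    - [0.023,0.012,0.003,0]
    - [0.023,0.012,0.003,0]
    - [0.023,0.012,0.003,0]

```text
clock: 8.25
eef_pos: [0.5669, -0.3681, 0.153]
tool_rot: [1.0, 0.0, 0.0, -0.0]
ft_force: [0.6, 0.2, 0.9]
grip_width: 0.0
```

```bash
python3 - <<'E'
from h import *
print(hood(save="s3")); print(hood("top")); o=sensors.get_obs(); print(o["clock"],o["eef_pos"],o["ft_force"])
E
```

```text
(8.25, 0.3737809819044155, np.int64(1399), 0.0028606928897301764)
(8.3, 0.38574740546392683, np.int64(1808), 0.0029041906334530965)
8.35 [ 0.56798922 -0.3684393   0.15122684] [-0.19198739  0.94405992 -0.5321146 ]
```

View pics/s3.png

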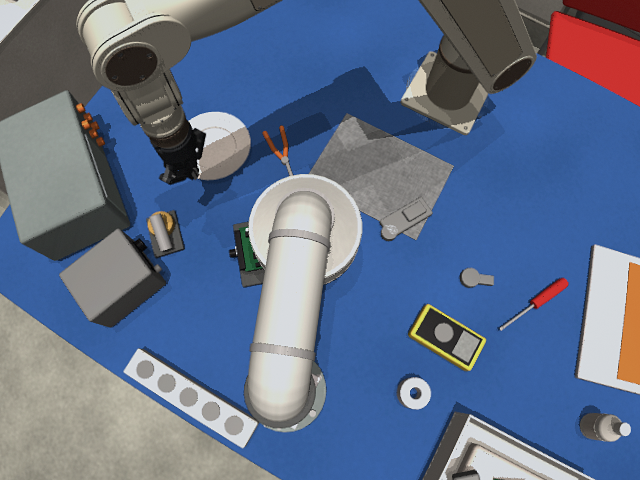

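The hood (centre near px 305,228) is coasting at 0.19 rad/s, about 0.31 rad short of the board. The tool is ahead of it on the right (px 185,165). I'll meet it while moving along with it, then slow down.

step_arm:
  series:
    - [0.003,-0.018,0,0]
    - [0.003,-0.025,0,0]
    - [0.003,-0.025,0,0]
    - [0.003,-0.018,0,0]
    - [0.003,-0.006,0,0]
    - [0.002,0.002,0,0]
    - [0.002,0.0035,0,0]
    - [0.002,0.0035,0,0]

```text
clock: 9.15
eef_pos: [0.5869, -0.286, 0.1533]
tool_rot: [1.0, -0.001, 0.0, 0.0]
ft_force: [0.0, -0.0, 0.0]
grip_width: -0.0003
```

step_arm:
  series:
    - [0.002,0.003,0,0]
    - [0.002,0.0025,0,0]
    - [0.002,0.0025,0,0]
    - [0.002,0.0025,0,0]
    - [0.001,0.0025,0,0]
    - [0.001,0.0025,0,0]
    - [0.001,0.002,0,0]
    - [0.001,0.002,0,0]

```text
clock: 9.95
eef_pos: [0.5988, -0.3042, 0.1533]
tool_rot: [1.0, 0.0, -0.0, -0.0]
ft_force: [-0.5, -0.4, 0.0]
grip_width: -0.0003
```

```bash
python3 - <<'E'
from h import *
print(hood("top")); print(hood()); o=sensors.get_obs(); print(o["clock"],o["eef_pos"],o["ft_force"])
E
```

```text
(9.95, 0.6472392773721519, np.int64(1752), 0.002866805093536137)
(10.0, 0.6500209322283834, np.int64(1375), 0.0027535368815456013)
10.05 [ 0.59900793 -0.3046229   0.15325564] [ 0.63957228 -1.04850082  0.76231498]
```

step_arm:
  series:
    - [0.001,0.0015,0,0]
    - [0.001,0.0015,0,0]
    - [0.001,0.0015,0,0]
    - [0.001,0.0015,0,0]
    - [0,0.0015,0,0]
    - [0,0.001,0,0]
    - [0,0.001,0,0]
    - [0,0.001,0,0]

```text
clock: 10.85
eef_pos: [0.6028, -0.3148, 0.1533]
tool_rot: [1.0, -0.0, -0.0, -0.0]
ft_force: [-0.4, -0.8, -0.3]
grip_width: -0.0001
```

```bash
python3 - <<'E'
from h import *
print(hood("top")); print(hood()); o=sensors.get_obs(); print(o["clock"],o["eef_pos"],o["ft_force"])
E
```

```text
(10.85, 0.6370210612732756, np.int64(1730), 0.0029553093264548247)
(10.9, 0.6358483479606479, np.int64(1329), 0.0027900513358841555)
10.95 [ 0.60278638 -0.31482893  0.15331008] [ 0.06132127 -0.00510013  0.21755107]
```

The hood rebounded slightly off the stopped tool: it's at 0.636 rad, needs 0.705, and is creeping left at about 0.02 rad/s. I'll go round the front to its left side and nudge it very slowly, so dry friction stops it.

```bash
python3 - <<'E'
from h import *
R=plan([(.6028,-.3148,.153),(.57,-.335,.153),(.45,-.31,.153),(.415,-.2,.153),(.415,-.06,.153),(.45,-.03,.153),(.49,-.05,.153)],0,0,step=.034)
for i in range(0,len(R),8):print(R[i:i+8])
E
```

```text
[[-0.027, 0.017, -0.0, 0.0], [-0.03, -0.002, -0.0, 0.0], [-0.031, -0.006, -0.0, 0.0], [-0.031, -0.006, -0.0, 0.0], [-0.031, -0.006, -0.0, 0.0], [-0.011, -0.028, -0.0, 0.0], [-0.01, -0.03, -0.0, 0.0], [-0.01, -0.03, -0.0, 0.0]]
[[-0.007, -0.031, -0.0, 0.0], [0.0, -0.032, -0.0, 0.0], [0.0, -0.032, -0.0, 0.0], [0.0, -0.032, -0.0, 0.0], [0.0, -0.032, -0.0, 0.0], [0.021, -0.022, -0.0, 0.0], [0.026, -0.006, -0.0, 0.0], [0.028, 0.014, -0.0, 0.0]]
```

step_arm:
  series:
    - [-0.027,0.017,0,0]
    - [-0.03,-0.002,0,0]
    - [-0.031,-0.006,0,0]
    - [-0.031,-0.006,0,0]
    - [-0.031,-0.006,0,0]
    - [-0.011,-0.028,0,0]
    - [-0.01,-0.03,0,0]
    - [-0.01,-0.03,0,0]

```text
clock: 11.75
eef_pos: [0.4211, -0.223, 0.1536]
tool_rot: [1.0, -0.001, 0.0, 0.0]
ft_force: [0.1, 0.3, -0.2]
grip_width: 0.0004
```

step_arm:
  series:
    - [-0.007,-0.031,0,0]
    - [0,-0.032,0,0]
    - [0,-0.032,0,0]
    - [0,-0.032,0,0]
    - [0,-0.032,0,0]
    - [0.021,-0.022,0,0]
    - [0.026,-0.006,0,0]
    - [0.028,0.014,0,0]

```text
clock: 12.55
eef_pos: [0.4905, -0.0483, 0.1539]
tool_rot: [1.0, 0.002, 0.0, -0.0]
ft_force: [0.1, -0.5, -0.2]
grip_width: 0.0005
```

```bash
python3 - <<'E'
from h import *
for n in("top","scene","top"): print(hood(n,save="m4"+n))
o=sensors.get_obs(); print(o["clock"],o["eef_pos"],o["ft_force"])
E
```

```text
(12.55, 0.2565002377002686, np.int64(1366), 0.02)
(12.6, -0.03752777641105821, np.int64(1346), 0.02)
(12.65, 0.2880123018393858, np.int64(1341), 0.02)
12.7 [ 0.49115243 -0.05079727  0.15326216] [-0.61608781  0.45820621 -0.03787177]
```

```bash
sed -i 's/    s=least_squares(f,\[a0\]/    a0=min(np.arange(-.5,.95,.02),key=lambda a:np.abs(f([a])).sum())\n    s=least_squares(f,[a0]/' h.py; python3 - <<'E'
from h import *
for n in("top","scene"): print(hood(n,save="n4"+n))
o=sensors.get_obs(); print(o["clock"],o["eef_pos"])
E
```

```text
(12.7, 0.6137336351825433, np.int64(1334), 0.0028718598810239526)
(12.75, 0.6132831255766567, np.int64(1349), 0.002823018066593741)
12.8 [ 0.48904497 -0.05060995  0.15303803]
```

View pics/n4scene.png

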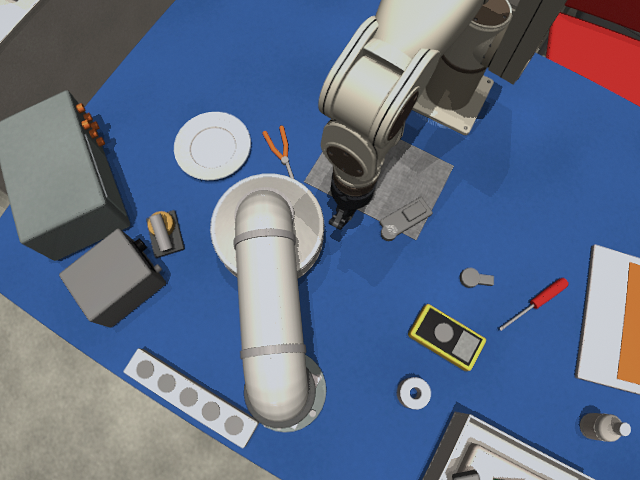

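The hood is nearly stopped at 0.61 rad (centre px 267,228). The tool is on its front left at px 340,220, clear of the tube.

step_arm:
  series:
    - [0.003,0.004,0,0]
    - [0.003,0.004,0,0]
    - [0.003,0.004,0,0]
    - [0.002,0.003,0,0]
    - [0.002,0.002,0,0]
    - [0.001,0.001,0,0]
    - [0.0003,0.0004,0,0]
    - [0.0003,0.0004,0,0]

```text
clock: 13.6
eef_pos: [0.5044, -0.0694, 0.1532]
tool_rot: [1.0, 0.0, -0.0, -0.0]
ft_force: [-0.4, -0.4, -0.7]
grip_width: 0.0001
```

step_arm:
  series:
    - [0.0003,0.0004,0,0]
    - [0.0003,0.0004,0,0]
    - [0.0003,0.0004,0,0]
    - [0.0003,0.0004,0,0]
    - [0.0003,0.0004,0,0]
    - [0.0003,0.0004,0,0]
    - [0.0003,0.0004,0,0]
    - [0.0003,0.0004,0,0]

```text
clock: 14.4
eef_pos: [0.5068, -0.0727, 0.1533]
tool_rot: [1.0, -0.0, -0.0, 0.0]
ft_force: [-0.1, 0.3, 0.3]
grip_width: 0.0004
```

step_arm:
  series:
    - [0.0003,0.0003,0,0]
    - [0.0002,0.0003,0,0]
    - [0.0003,0.0003,0,0]
    - [0.0002,0.0003,0,0]
    - [0.0003,0.0003,0,0]
    - [0.0002,0.0003,0,0]
    - [0.0003,0.0003,0,0]
    - [0.0002,0.0003,0,0]

```text
clock: 15.2
eef_pos: [0.5089, -0.0751, 0.1533]
tool_rot: [1.0, -0.0, 0.0, 0.0]
ft_force: [-0.6, -0.7, 0.2]
grip_width: 0.0003
```

```bash
python3 - <<'E'
from h import *
for n in("top","scene"): print(hood(n))
o=sensors.get_obs(); print(o["clock"],o["eef_pos"],o["ft_force"])
E
```

```text
(15.2, 0.5994761734885556, np.int64(1001), 0.002739577791958478)
(15.25, 0.6016336202795816, np.int64(1215), 0.002890022470886461)
15.3 [ 0.50886575 -0.07507945  0.15329707] [-0.02184413  0.02593204 -0.01116013]
```

step_arm:
  series:
    - [0.0003,0.0004,0,0]
    - [0.0003,0.0004,0,0]
    - [0.0003,0.0004,0,0]
    - [0.0003,0.0004,0,0]
    - [0.0003,0.0004,0,0]
    - [0.0003,0.0004,0,0]
    - [0.0003,0.0004,0,0]
    - [0.0003,0.0004,0,0]

```text
clock: 16.1
eef_pos: [0.5113, -0.0783, 0.1533]
tool_rot: [1.0, -0.0, -0.0, 0.0]
ft_force: [0.2, -0.0, 1.3]
grip_width: 0.0002
```

step_arm:
  series:
    - [0.0003,0.0004,0,0]
    - [0.0003,0.0004,0,0]
    - [0.0003,0.0004,0,0]
    - [0.0003,0.0004,0,0]
    - [0.0003,0.0004,0,0]
    - [0.0003,0.0004,0,0]
    - [0.0003,0.0004,0,0]
    - [0.0003,0.0004,0,0]

```text
clock: 16.9
eef_pos: [0.5137, -0.0815, 0.1533]
tool_rot: [1.0, 0.0, 0.0, 0.0]
ft_force: [-0.7, -0.1, -0.3]
grip_width: -0.0
```

step_arm:
  series:
    - [0.0003,0.0004,0,0]
    - [0.0003,0.0004,0,0]
    - [0.0003,0.0004,0,0]
    - [0.0003,0.0004,0,0]
    - [0.0003,0.0004,0,0]
    - [0.0003,0.0004,0,0]
    - [0.0003,0.0004,0,0]
    - [0.0003,0.0004,0,0]

```text
clock: 17.7
eef_pos: [0.5161, -0.0847, 0.1533]
tool_rot: [1.0, 0.0, -0.0, -0.0]
ft_force: [-0.9, -0.1, -0.4]
grip_width: 0.0001
```

```bash
python3 - <<'E'
from h import *
for n in("top","scene"): print(hood(n))
o=sensors.get_obs(); print(o["clock"],o["eef_pos"],o["ft_force"])
E
```

```text
(17.7, 0.6522463899081743, np.int64(923), 0.002757449590675365)
(17.75, 0.6523280120778526, np.int64(1236), 0.002827903387896742)
17.8 [ 0.51606819 -0.08473017  0.15329833] [ 0.39065472 -0.12719034 -1.03322764]
```

step_arm:
  series:
    - [0,0,0,0]
    - [0,0,0,0]
    - [0,0,0,0]
    - [0,0,0,0]
    - [0,0,0,0]
    - [0,0,0,0]
    - [0,0,0,0]
    - [0,0,0,0]

```text
clock: 18.6
eef_pos: [0.5161, -0.0847, 0.1533]
tool_rot: [1.0, 0.0, 0.0, 0.0]
ft_force: [0.0, -0.5, 0.1]
grip_width: 0.0002
```

```bash
python3 - <<'E'
from h import *
for n in("top","scene"): print(hood(n))
E
```

```text
(18.6, 0.6668491190924671, np.int64(960), 0.002813127022711928)
(18.65, 0.6666073259043853, np.int64(1282), 0.00278902454398066)
```

It's coasting at about 0.015 rad/s with 0.038 rad left, which nearly matches its friction stopping distance. I'll back off and watch.

step_arm:
  series:
    - [-0.003,-0.004,0,0]
    - [-0.006,-0.007,0,0]
    - [-0.006,-0.007,0,0]
    - [0,0,0,0]
    - [0,0,0,0]
    - [0,0,0,0]
    - [0,0,0,0]
    - [0,0,0,0]

```text
clock: 19.5
eef_pos: [0.5012, -0.0668, 0.1533]
tool_rot: [1.0, -0.0, 0.0, 0.0]
ft_force: [-0.2, -0.8, 0.4]
grip_width: -0.0001
```

step_arm:
  series:
    - [0,0,0,0]
    - [0,0,0,0]
    - [0,0,0,0]
    - [0,0,0,0]
    - [0,0,0,0]
    - [0,0,0,0]
    - [0,0,0,0]
    - [0,0,0,0]

```text
clock: 20.3
eef_pos: [0.501, -0.0666, 0.1533]
tool_rot: [1.0, 0.0, 0.0, -0.0]
ft_force: [-0.0, 0.2, 0.8]
grip_width: -0.0001
```

```bash
python3 - <<'E'
from h import *
for n in("top","scene"): print(hood(n))
E
```

```text
(20.3, 0.6887774382958343, np.int64(1238), 0.002884624250819208)
(20.35, 0.6882362862880256, np.int64(1390), 0.0028998667868664965)
```

step_arm:
  series:
    - [0,0,0,0]
    - [0,0,0,0]
    - [0,0,0,0]
    - [0,0,0,0]
    - [0,0,0,0]
    - [0,0,0,0]
    - [0,0,0,0]
    - [0,0,0,0]

```text
clock: 21.2
eef_pos: [0.501, -0.0667, 0.1533]
tool_rot: [1.0, -0.0, 0.0, -0.0]
ft_force: [0.7, -0.5, -0.1]
grip_width: 0.0
```

step_arm:
  series:
    - [0,0,0,0]
    - [0,0,0,0]
    - [0,0,0,0]
    - [0,0,0,0]
    - [0,0,0,0]
    - [0,0,0,0]
    - [0,0,0,0]
    - [0,0,0,0]

```text
clock: 22.0
eef_pos: [0.5011, -0.0667, 0.1533]
tool_rot: [1.0, 0.0, 0.0, 0.0]
ft_force: [0.0, -0.4, 0.4]
grip_width: 0.0001
```

step_arm:
  series:
    - [0,0,0,0]
    - [0,0,0,0]
    - [0,0,0,0]
    - [0,0,0,0]
    - [0,0,0,0]
    - [0,0,0,0]
    - [0,0,0,0]
    - [0,0,0,0]

```text
clock: 22.8
eef_pos: [0.501, -0.0667, 0.1533]
tool_rot: [1.0, -0.0, -0.0, -0.0]
ft_force: [0.7, 0.1, -0.6]
grip_width: 0.0001
```

```bash
python3 - <<'E'
from h import *
for n in("top","scene"): print(hood(n))
E
```

```text
(22.8, 0.705749537684871, np.int64(1255), 0.0029055413026230215)
(22.85, 0.7033809026465877, np.int64(1383), 0.002858575013510556)
```

step_arm:
  series:
    - [0,0,0,0]
    - [0,0,0,0]
    - [0,0,0,0]
    - [0,0,0,0]
    - [0,0,0,0]
    - [0,0,0,0]
    - [0,0,0,0]
    - [0,0,0,0]

```text
clock: 23.7
eef_pos: [0.501, -0.0667, 0.1533]
tool_rot: [1.0, 0.0, -0.0, 0.0]
ft_force: [0.8, -0.1, 0.5]
grip_width: 0.0002
```

step_arm:
  series:
    - [0,0,0,0]
    - [0,0,0,0]
    - [0,0,0,0]
    - [0,0,0,0]
    - [0,0,0,0]
    - [0,0,0,0]
    - [0,0,0,0]
    - [0,0,0,0]

```text
clock: 24.5
eef_pos: [0.501, -0.0667, 0.1533]
tool_rot: [1.0, -0.0, -0.0, 0.0]
ft_force: [-0.1, -0.0, -0.2]
grip_width: -0.0002
```

```bash
python3 - <<'E'
from h import *
for n in("top","scene"): print(hood(n))
E
```

```text
(24.5, 0.7064937273748949, np.int64(1293), 0.0029229608822397)
(24.55, 0.7045060804424227, np.int64(1375), 0.0028580446871383364)
```

step_arm:
  series:
    - [0,0,0,0]
    - [0,0,0,0]
    - [0,0,0,0]
    - [0,0,0,0]
    - [0,0,0,0]
    - [0,0,0,0]
    - [0,0,0,0]
    - [0,0,0,0]

```text
clock: 25.4
eef_pos: [0.5011, -0.0667, 0.1533]
tool_rot: [1.0, 0.0, 0.0, 0.0]
ft_force: [-0.8, 0.3, -0.0]
grip_width: -0.0004
```

step_arm:
  series:
    - [0,0,0,0]
    - [0,0,0,0]
    - [0,0,0,0]
    - [0,0,0,0]
    - [0,0,0,0]
    - [0,0,0,0]
    - [0,0,0,0]
    - [0,0,0,0]

```text
clock: 26.2
eef_pos: [0.501, -0.0667, 0.1533]
tool_rot: [1.0, 0.0, 0.0, -0.0]
ft_force: [-0.5, -0.6, 0.6]
grip_width: 0.0
```

step_arm:
  series:
    - [0,0,0,0]
    - [0,0,0,0]
    - [0,0,0,0]
    - [0,0,0,0]
    - [0,0,0,0]
    - [0,0,0,0]
    - [0,0,0,0]
    - [0,0,0,0]

```text
clock: 27.0
eef_pos: [0.5011, -0.0667, 0.1533]
tool_rot: [1.0, -0.0, 0.0, 0.0]
ft_force: [-0.6, 0.6, -0.2]
grip_width: 0.0003
```

step_arm:
  series:
    - [0,0,0,0]
    - [0,0,0,0]
    - [0,0,0,0]
    - [0,0,0,0]
    - [0,0,0,0]
    - [0,0,0,0]
    - [0,0,0,0]
    - [0,0,0,0]

```text
clock: 27.8
eef_pos: [0.501, -0.0666, 0.1533]
tool_rot: [1.0, 0.0, 0.0, -0.0]
ft_force: [-1.0, -0.3, 0.3]
grip_width: -0.0004
```

```bash
python3 - <<'E'
from h import *
for n in("top","scene"): print(hood(n,save="f"+n))
im,d=snap("scene");P=world("scene",d);m=(d>0)&(P[...,1]>-.35)&(P[...,1]<-.12)&(P[...,0]>.45)&(P[...,0]<.8)&(P[...,2]>.172)&(P[...,2]<.178)
print(circ(P[m][:,:2],.1035),B)
E
```

```text
(27.8, 0.7063613667106093, np.int64(1274), 0.0028886425295639936)
(27.85, 0.705154938394959, np.int64(1385), 0.0028865552009576245)
(array([ 0.60711386, -0.19757719,  0.1035    ]), np.float64(0.0034952577075479554)) [ 0.6075 -0.197 ]
```

View pics/ftop.png

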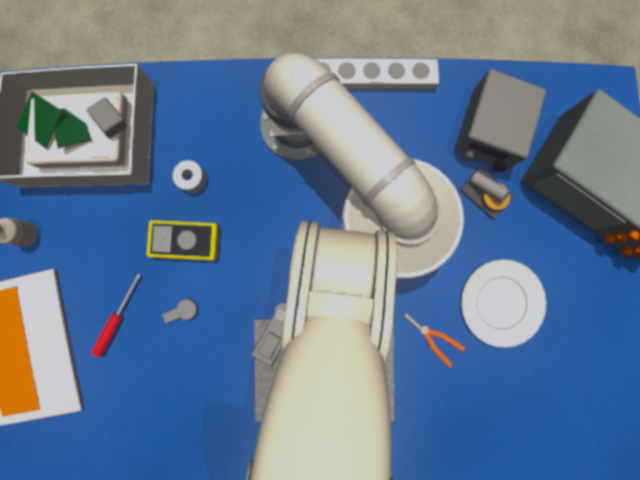

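In the top view the hood (about px 403,220) covers the board, and the tool is clear in front. The reel (190,177), multimeter (182,240) and iron stand (488,193) haven't moved. One more short wait, then I hand in.

step_arm:
  series:
    - [0,0,0,0]
    - [0,0,0,0]
    - [0,0,0,0]
    - [0,0,0,0]
    - [0,0,0,0]
    - [0,0,0,0]
    - [0,0,0,0]
    - [0,0,0,0]

```text
clock: 28.75
eef_pos: [0.501, -0.0667, 0.1533]
tool_rot: [1.0, 0.0, -0.0, -0.0]
ft_force: [-0.4, -0.2, 0.2]
grip_width: 0.0001
```

```bash
python3 - <<'E'
from h import *
print(hood("top"),hood()); print(order.job_done())
E
```

```text
(28.75, 0.7063655947765966, np.int64(1317), 0.0029270735850789042) (28.8, 0.7050062150017704, np.int64(1400), 0.0028924008088288336)
the job is handed in; nothing more can be done
None
```

The hood is standing still, centred over the circuit board, and I handed the job in at about 28.9 s of the 48 s allowed.

- **How it went:** I pushed the hood's skirt from the left with the closed fingers and braked it from the right. It bounced back about 0.05 rad off the tool there. I then nudged it slowly from the left at about 5 mm/s and let its own friction stop it over the board.
- **Position:** a final circle fit put the hood at (0.607, -0.198), against the board at (0.6075, -0.197). That is about 1 mm off, within the 2 mm camera calibration. The two cameras gave swivel angles of 0.706 and 0.705 rad, against 0.705 for the board.
- **Standing still:** the readings stayed the same within noise (about 0.002 rad) from 24.5 s to 28.8 s. The tool was about 20 mm clear of the hood from 19 s on.
- **Other checks:** the highest force reading was about 5 N, at the first touch. In the last top view the multimeter, iron stand and reel were where they started. The arm partly hid the printed housing, but nothing had gone near it.
- **Failed check:** one set of hood angle readings at 12.6 s was wrong because the arm was in view. I fixed the fit and measured again before moving on.

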